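# Lock a roll of tape on the art-room tape stand

## Robot

A 7-joint arm with a two-finger parallel gripper is mounted at the origin on the work surface. World frame = base frame: x ahead of the robot, y to its left, z up, the work surface at z = 0. Lengths are in m, angles in rad, forces in N, time in s.
With the tool pointing down it reaches from about 0.425 to 0.925 m from the base axis. Payload 6.8 kg.
Tool frame: the origin (TCP) lies midway between the tips of the shut fingers; the grasp point (between the pads) lies 19 mm behind it; y points along the fingers, z is the direction in which the jaws open and shut, and the axes are right-handed (so a half turn about y gives the same grasp; the last joint's range is limited). The gripper opens to 85 mm and grips with 20 to 120 N. Pads are 22 mm wide; open, the fingers measure 114 mm over their backs; the gripper's body (76 mm by 85 mm) begins 54 mm behind the grasp point. The pads swing forward as they close: fully open they stand 13 mm farther back than shut.
Start: joints at [-1.291, 0.477, 0.022, 1.555, -0.011, 1.109, -0.083], TCP at [0.255, 0.625, 0.231] pointing down, gripper open.
Joint ranges: [-2.96, 2.96], [-0.34, 2.1], [-1.41, 1.46], [0.24, 2.44], [-1.37, 4.51], [0.17, 1.92], [-2.96, 2.96]. Speed limits (rad/s): [2.39, 2.39, 3.14, 3.14, 3.14, 3.14, 3.14].

## Interface

Orientations are given as a unit quaternion [w, x, y, z].
In Python, from station import bot gives the robot as it stands. The module is installed in compiled form; this text tells all that it offers.
- The arm moves only by the shell command python3 -m crank 'ROWS' [FORCE]. ROWS is JSON, a list of rows, each an object with "linear": the shift along the tool's x, y, z in m, a list of three; "dr": the turn, a rotation vector about the tool's x, y, z in degrees, a list of three; "hand": the gripper command: -1 is shut, 1 is fully open, values between are in proportion. A call has 1 to 10 rows; each row is the pose to reach, as a shift and turn from the pose commanded when the call began, along the tool's axes at that moment; what a row does not reach only later rows make up. A row lasts 1/12 s, in which the tool goes at most 41.7 mm and 7.16 degrees, less where a joint would pass 70% of its speed; a pose out of reach is approached as far as the arm can. A call with a gripper value outside its range is refused whole. The fingers move at their own pace and stop on an object; FORCE is the grip in N (left out, the last holds). Time passes only in rows, so rows that repeat a pose let the fingers close. It gives the time, the measured TCP pose, the force and the opening at its end, in the units of the state.
- bot.get_obs(): the state, without advancing time (a new reading comes with each control period).
- bot.read_camera(name): name is "side" or "top" or "wrist"; returns the picture (384x512x3 uint8, blue, green, red); there is no depth.
- bot.camera_params(name): a dict with "K" (3x3 intrinsics, pixels), "R" (3x3) and "t" (3): a world point X has camera coordinates R X + t; the wrist camera has in their place "hand_eye" (4x4, takes a point from camera to tool coordinates, whose origin is the TCP and whose axes are the tool frame's). Camera axes: x right, y down, z forward; pixel columns grow to the right and rows downward; lengths in m; the calibration is good to about 2 mm. A picture is of the moment at which its call begins: read the wrist's pose just before it. camera_params takes no time and is no camera call.
- bot.hand_in(): hands the job in, once; it reports no verdict.
Trained networks look in the newest picture that a camera, given by its name, has taken for a name from the list of things; names that differ only in an ending like _2 or _b are one class to them, and where a whole thing is asked for, a point or a joint stands for the part that bears it (a point fixed in the world has none). Each returns a list of dicts, best first, with "score" (0 to 1); they miss things now and then, are a little off and sometimes report something else, mostly with a low value. They report only what shows in the picture. A call takes as long as a camera call. They do not tell look-alikes from the thing itself.
- bot.search_frame(camera, target): "extent" ([left, top, right, bottom] in pixels, round what is visible of it).
- bot.cut_out(camera, target): "pixels" (384x512 bool, what is visible of it) and "extent" ([left, top, right, bottom] in pixels, round what is visible of it).
- bot.place_of(camera, target): "xy" ([column, row] in pixels: a listed point, or the origin of a listed thing).
The state is a dict: "t": time; "q": joint angles; "joint_vel": joint speeds; "joint_torque": joint torques, N m; "eef_pos": TCP position; "tool_rot": TCP orientation; "contact_force": force on the tool from outside, world axes, zero at the start; "torque": the same for the moment, N m; "gripper_width": opening from 0.0 (shut) to 1.0 (fully open).
Only numpy, scipy, OpenCV 4.12 (cv2) and the standard library are available. Lean on these libraries where they do the work, as an engineer would, in place of code of your own. Each camera call takes 0.05 s, during which the arm holds its last target. There are 200 camera calls.

## Task

Put the blue roll of tape over the spindle of the tape stand so that it lies flat on the base, then slide the orange collar down the spindle above it until you feel its spring balls click into the groove inside the collar, and leave it locked there. Ease the collar on gently, without forcing it, do not leave it short of or past the click, and leave the brushes, paint and crayons where they are.

Things in the scene. Friction and masses are not known exactly. Their poses are not given: they have to be found in the camera images.
- stand: tape stand, fixed to the table: grey round base 100 mm across, 12 mm thick, with an upright steel spindle of 18 mm diameter at its centre; its top 6 mm taper to 8 mm. Origin: centre of the base's underside, on the spindle's axis, z up. The spindle is telescopic, too stiff to move in this work, and set differently each time, unmeasured: its tip is 64 to 96 mm above the table
- base_top (a point): centre of the base's upper face, 12 mm above the table, where the roll comes to lie. Two sprung balls stick out 4 mm from opposite sides of the spindle (along the stand's +y and -y), their centres always 13 mm below the spindle's tip, so also at an unmeasured height
- roll: blue roll of tape on a cardboard core, lying flat on the table: 54 mm outside diameter, 34 mm hole, 20 mm high, about 70 g. Origin: centre of its underside, z along its axis. It passes loosely over the spindle and its balls and may be let go once threaded on, 25 mm or so above the base; it then slides down to lie on it
- collar: orange plastic locking collar standing on the table: 40 mm outside diameter, 32 mm high, about 90 g, same either way up. Origin: centre of its underside, z along its axis. Bore 20.5 mm; both mouths widen to 27 mm over 4 mm. Pushed down, the balls meet its lower mouth (3 N is felt when their centres are 1 mm inside it), resist with up to 7 N for 4 mm, then slide with about 1 N
- collar_groove (a point): centre of the collar, 16 mm above its underside: inside it runs a groove 6 mm long, 23.6 mm in diameter. Some 12 mm after 3 N was first felt, the balls start to snap into it and tug the collar down by a few N; centred after about 15 mm (it centres itself when let go). Pushing on, some 7 N drives it out of the groove, and it meets the roll 3 to 35 mm below
- press_a (a joint): how far the sprung ball on the stand's +y side is pressed into the spindle, m: 0 free, about 0.0024 inside the collar's bore, about 0.0008 when it sits in the collar's groove
- press_b (a joint): the same for the ball on the stand's -y side
- brush_jar: bystander: blue jar 72 mm across and 90 mm high with brushes that reach up to about 180 mm; origin at the centre of its underside
- paint: bystander: red paint bottle 54 mm across, 110 mm high; origin at the centre of its underside
- crayon_tin: bystander: low yellow tin of crayons, 115 x 85 x 18 mm; origin at the centre of its underside
Mind the look-alikes: they are no part of the job. What is meant by the roll is not purple, and is the smaller of those in its own colour.

How it is judged:
By the outcome, as a careful person would: the job done as asked, in the order asked, and still so for the second after the job is handed in, with the robot touching nothing.
It also fails if it takes over 72 s, if anything falls off the work surface, if the arm or the gripper's body presses on something with over 40 N, if the wrist force passes 120 N, or if a joint passes its speed limit or range.

## Working session

There is one attempt and no reset: what is moved stays moved. The work goes in short steps, Python scripts to look and compute and a shell command to move; the robot and the scene stay as the last step left them, time stands still between calls to the robot, and variables do not carry over. Pictures are saved under pics/ and viewed, about 8 in all and at most 12, crops included, and the job is handed in when it is done.

```bash
mkdir -p pics
cat > h.py <<'E'
import numpy as np, cv2
from scipy.spatial.transform import Rotation as Ro
from station import bot
def rot(o): 
    q=o["tool_rot"]; return Ro.from_quat([q[1],q[2],q[3],q[0]]).as_matrix()
def cam(n,o=None):
    p=bot.camera_params(n); K=np.array(p["K"])
    if n=="wrist":
        o=o or bot.get_obs(); H=np.array(p["hand_eye"]); T=np.eye(4);T[:3,:3]=rot(o);T[:3,3]=o["eef_pos"]
        W=np.linalg.inv(T@H); return K,W[:3,:3],W[:3,3]
    return K,np.array(p["R"]),np.array(p["t"])
def ray(c,uv):
    K,R,t=c; return -R.T@t, R.T@np.linalg.inv(K)@np.array([uv[0],uv[1],1.])
def at_z(c,uv,z):
    C,d=ray(c,uv); return C+d*(z-C[2])/d[2]
def proj(c,X):
    K,R,t=c; x=K@(R@np.array(X)+t); return x[:2]/x[2]
E
python3 - <<'E'
from h import *
o=bot.get_obs(); print(o["t"],o["eef_pos"],o["gripper_width"],"\n",rot(o).round(3),o["contact_force"])
a=bot.read_camera("top"); b=bot.read_camera("side")
cv2.imwrite("pics/a.png",a); cv2.imwrite("pics/b.png",b)
for n in ("top","side"):
    c=cam(n); print(n,"campos",(-c[1].T@c[2]).round(3))
    for t,z in (("stand",0),("roll",0),("collar",0),("brush_jar",0),("paint",0),("crayon_tin",0)):
        for r in bot.place_of(n,t): 
            if r["score"]>.2: print(t,round(r["score"],2),np.round(r["xy"],1),at_z(c,r["xy"],z).round(3))
print(bot.get_obs()["t"])
E
```

```text
0.0 [0.25504965 0.62434604 0.23033046] 1.0058683605470184 
 [[ 0.926 -0.001  0.378]
 [-0.378 -0.002  0.926]
 [ 0.    -1.    -0.002]] [-0.30536491 -0.14505408  0.35035236]
top campos [ 0.39  -0.035  1.148]
stand 0.82 [248.9 236.9] [ 0.49  -0.041  0.   ]
roll 0.88 [317.8 208.6] [ 0.558 -0.203  0.   ]
roll 0.65 [308.8 281.5] [ 0.389 -0.179  0.   ]
collar 0.84 [147.2 217.7] [0.534 0.196 0.   ]
brush_jar 0.9 [299.8 134. ] [ 0.74  -0.163  0.   ]
paint 0.63 [168.2 136.8] [0.73  0.154 0.   ]
crayon_tin 0.96 [358.8 144.4] [ 0.715 -0.305  0.   ]
side campos [ 0.139 -0.44   0.761]
roll 0.87 [321.1 243.8] [ 0.559 -0.195  0.   ]
roll 0.84 [257.  296.3] [ 0.381 -0.181  0.   ]
roll 0.63 [321.2 286.6] [ 0.483 -0.258  0.   ]
collar 0.49 [190.6 159. ] [0.525 0.195 0.   ]
brush_jar 0.83 [355.1 186.7] [ 0.737 -0.153  0.   ]
paint 0.85 [256.9 128.7] [0.718 0.155 0.   ]
crayon_tin 0.65 [403.2 232.1] [ 0.706 -0.304  0.   ]
0.7
```

View pics/a.png

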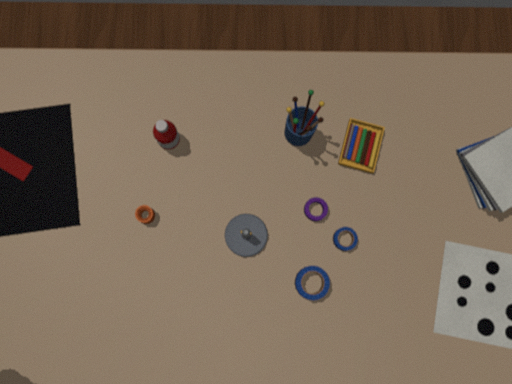

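View pics/b.png

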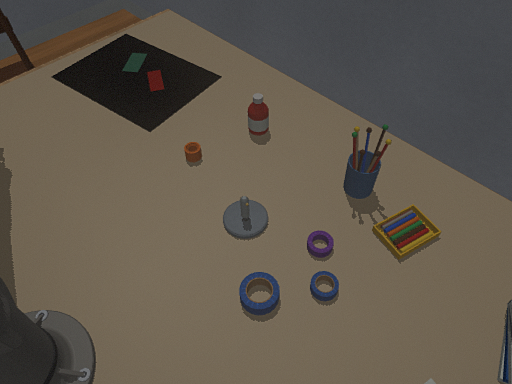

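The top view shows the small blue roll at about (345,239) and the purple look-alike at (316,209). The big blue roll is at (313,283), the stand at (246,235) and the collar at (145,215). The side view agrees, with the small blue roll at about (323,286). I'll fly over the collar first and turn the jaws to lie along world y.

```bash
python3 -c "
from h import *
print(np.array(bot.camera_params('wrist')['hand_eye']).round(3))"
R='{"linear":[0.417,0,-0.293],"dr":[0,-22.2,0],"hand":1}'
python3 -m crank '[{"linear":[0.417,0,-0.293],"dr":[0,-22.2,0],"hand":1},{"linear":[0.417,0,-0.293],"dr":[0,-22.2,0],"hand":1},{"linear":[0.417,0,-0.293],"dr":[0,-22.2,0],"hand":1},{"linear":[0.417,0,-0.293],"dr":[0,-22.2,0],"hand":1},{"linear":[0.417,0,-0.293],"dr":[0,-22.2,0],"hand":1},{"linear":[0.417,0,-0.293],"dr":[0,-22.2,0],"hand":1},{"linear":[0.417,0,-0.293],"dr":[0,-22.2,0],"hand":1},{"linear":[0.417,0,-0.293],"dr":[0,-22.2,0],"hand":1},{"linear":[0.417,0,-0.293],"dr":[0,-22.2,0],"hand":1},{"linear":[0.417,0,-0.293],"dr":[0,-22.2,0],"hand":1}]'
```

```text
[[ 0.     0.953  0.304 -0.079]
 [-0.001 -0.304  0.953 -0.143]
 [ 1.    -0.     0.001  0.   ]
 [ 0.     0.     0.     1.   ]]
t: 1.53
eef_pos: [0.4811, 0.2724, 0.2317]
tool_rot: [0.707, -0.707, -0.0, -0.0]
contact_force: [1.3, 0.7, -0.1]
gripper_width: 1.002
```

```bash
python3 -m crank '[{"linear":[0.02,0,-0.077],"dr":[0,0,0],"hand":1},{"linear":[0.02,0,-0.077],"dr":[0,0,0],"hand":1},{"linear":[0.02,0,-0.077],"dr":[0,0,0],"hand":1},{"linear":[0.02,0,-0.077],"dr":[0,0,0],"hand":1}]'
cat >> h.py <<'E'
def look(name,targets,zs,im=True):
    "wrist picture; print mask-ellipse and place_of positions at plane z"
    o=bot.get_obs(); c=cam("wrist",o); a=bot.read_camera("wrist"); cv2.imwrite(f"pics/{name}.png",a)
    print("t",round(o["t"],2),"eef",np.round(o["eef_pos"],4),"F",np.round(o["contact_force"],1))
    for t,z in zip(targets,zs):
        for r in bot.cut_out("wrist",t):
            if r["score"]<.25: continue
            e=r["extent"]; uv=((e[0]+e[2])/2,(e[1]+e[3])/2); print(t,"box",round(r["score"],2),np.round(e),at_z(c,uv,z).round(4), "col",np.round(a[r["pixels"]].mean(0)))
        for r in bot.place_of("wrist",t):
            if r["score"]>.25: print(t,"pt",round(r["score"],2),np.round(r["xy"],1),at_z(c,r["xy"],0).round(4))
    return a,c
E
python3 -c "
from h import *
look('w1',['collar','stand'],[.016,.006])"
```

```text
t: 1.87
eef_pos: [0.5011, 0.1944, 0.2316]
tool_rot: [-0.707, 0.707, -0.002, 0.002]
contact_force: [-0.5, 0.6, 0.3]
gripper_width: 0.998
t 1.87 eef [0.5011 0.1944 0.2316] F [-0.5  0.6  0.3]
collar box 0.93 [241. 175. 276. 214.] [0.5376 0.1993 0.016 ] col [ 31.  81. 152.]
collar pt 0.82 [256.2 189.9] [0.5359 0.1961 0.    ]
stand box 0.58 [ 32. 120. 122. 197.] [ 0.4902 -0.0369  0.006 ] col [113. 110. 104.]
stand pt 0.72 [ 79.1 159.3] [ 0.4922 -0.0381  0.    ]
```

```bash
python3 -m crank '[{"linear":[-0.015,0,-0.235],"dr":[0,0,0],"hand":1},{"linear":[-0.015,0,-0.235],"dr":[0,0,0],"hand":1},{"linear":[-0.015,0,-0.235],"dr":[0,0,0],"hand":1},{"linear":[-0.015,0,-0.235],"dr":[0,0,0],"hand":1},{"linear":[-0.015,0,-0.235],"dr":[0,0,0],"hand":1},{"linear":[-0.015,0,-0.235],"dr":[0,0,0],"hand":1},{"linear":[-0.015,0,-0.235],"dr":[0,0,0],"hand":1},{"linear":[-0.015,0,-0.235],"dr":[0,0,0],"hand":1}]'
python3 -c "
from h import *
look('w2',['stand'],[.006])"
```

```text
t: 2.78
eef_pos: [0.4852, -0.0383, 0.2314]
tool_rot: [0.707, -0.707, 0.001, -0.001]
contact_force: [-0.6, 0.8, -0.3]
gripper_width: 1.0
t 2.78 eef [ 0.4852 -0.0383  0.2314] F [-0.6  0.8 -0.3]
stand box 0.82 [218. 130. 297. 203.] [ 0.4862 -0.0345  0.006 ] col [112. 108. 103.]
stand pt 0.72 [256.9 169.6] [ 0.4915 -0.0354  0.    ]
```

```bash
python3 -m crank '[{"linear":[-0.01,0,-0.225],"dr":[0,0,0],"hand":1},{"linear":[-0.01,0,-0.225],"dr":[0,0,0],"hand":1},{"linear":[-0.01,0,-0.225],"dr":[0,0,0],"hand":1},{"linear":[-0.01,0,-0.225],"dr":[0,0,0],"hand":1},{"linear":[-0.01,0,-0.225],"dr":[0,0,0],"hand":1},{"linear":[-0.01,0,-0.225],"dr":[0,0,0],"hand":1},{"linear":[-0.01,0,-0.225],"dr":[0,0,0],"hand":1},{"linear":[-0.01,0,-0.225],"dr":[0,0,0],"hand":1}]'
python3 -c "
from h import *
look('w3',['roll'],[.01])
cv2.imwrite('pics/m.png',np.hstack([cv2.resize(cv2.imread('pics/w%d.png'%i)[:, 96:],None,fx=.64,fy=.64) for i in (1,2,3)]))"
```

```text
t: 3.6
eef_pos: [0.4757, -0.2621, 0.231]
tool_rot: [0.707, -0.707, 0.0, 0.0]
contact_force: [0.1, -0.1, -0.2]
gripper_width: 0.995
t 3.6 eef [ 0.4757 -0.2621  0.231 ] F [ 0.1 -0.1 -0.2]
roll box 0.95 [232. 150. 273. 198.] [ 0.4848 -0.2646  0.01  ] col [110.  83.  67.]
roll box 0.77 [283. 200. 326. 239.] [ 0.5502 -0.1933  0.01  ] col [111.  50.  88.]
roll box 0.62 [287.  56. 359. 126.] [ 0.3834 -0.1805  0.01  ] col [115.  82.  62.]
roll pt 0.89 [256.  170.4] [ 0.4828 -0.2603  0.    ]
roll pt 0.84 [318.4  94.6] [ 0.387  -0.1832  0.    ]
roll pt 0.76 [299.5 217.8] [ 0.5512 -0.1988  0.    ]
```

View pics/m.png

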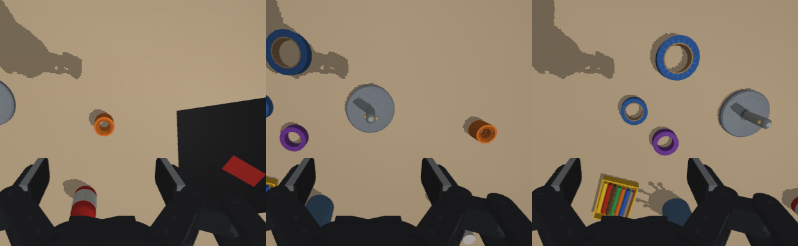

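The montage confirms the layout. The blue roll sits at wrist pixel (252,174) and the purple one at (304,220). The spindle tip is at about (465,195) in the third picture. I'll descend over the roll and check again.

```bash
python3 - <<'E'
from h import *
o=bot.get_obs(); c=cam("wrist",o); B=np.array([.4885,-.0365])
for z in (.06,.07,.08,.09,.1): print(z,proj(c,[*B,z]).round(1))
cv2.imwrite('pics/tip.png',cv2.resize(cv2.imread('pics/w3.png')[120:220,380:500],None,fx=5,fy=5,interpolation=cv2.INTER_CUBIC))
E
python3 -m crank '[{"linear":[0.008,0.04,-0.001],"dr":[0,0,0],"hand":1},{"linear":[0.008,0.08,-0.001],"dr":[0,0,0],"hand":1},{"linear":[0.008,0.12,-0.001],"dr":[0,0,0],"hand":1},{"linear":[0.008,0.15,-0.001],"dr":[0,0,0],"hand":1},{"linear":[0.008,0.15,-0.001],"dr":[0,0,0],"hand":1},{"linear":[0.008,0.15,-0.001],"dr":[0,0,0],"hand":1}]'
python3 - <<'E'
from h import *
a,c=look('w4',['roll'],[.01])
for dx in (0,): print(proj(c,[.4835,-.2635,.02]))
r=bot.cut_out("wrist","roll")[0]["pixels"].astype(np.uint8)
k=max(cv2.findContours(r,cv2.RETR_EXTERNAL,cv2.CHAIN_APPROX_NONE)[0],key=len); 
P=np.array([at_z(c,p[0],.02) for p in k])[:,:2]; print(cv2.minEnclosingCircle(P.astype(np.float32)*1000))
E
```

```text
0.06 [449.7 187.3]
0.07 [455.5 189.8]
0.08 [461.7 192.5]
0.09 [468.3 195.3]
0.1 [475.4 198.3]
t: 4.25
eef_pos: [0.4827, -0.262, 0.0806]
tool_rot: [0.708, -0.707, 0.0, 0.002]
contact_force: [0.7, -0.0, 1.2]
gripper_width: 1.001
t 4.25 eef [ 0.4827 -0.262   0.0806] F [ 0.7 -0.   1.2]
roll box 0.81 [314.   0. 440. 131.] [ 0.3793 -0.1774  0.01  ] col [115.  82.  61.]
roll box 0.75 [298. 249. 349. 318.] [ 0.5535 -0.2018  0.01  ] col [106.  47.  84.]
roll box 0.74 [220. 171. 287. 245.] [ 0.4838 -0.2629  0.01  ] col [107.  77.  59.]
roll box 0.63 [465. 162. 511. 269.] [ 0.4896 -0.0739  0.01  ] col [109. 104.  99.]
roll pt 0.88 [327.3 277.5] [ 0.5542 -0.1959  0.    ]
roll pt 0.56 [253.9 205.7] [ 0.4852 -0.2623 -0.    ]
[252.33386632 212.44792155]
((383.0642395019531, -182.24891662597656), 42.35096740722656)
```

View pics/tip.png

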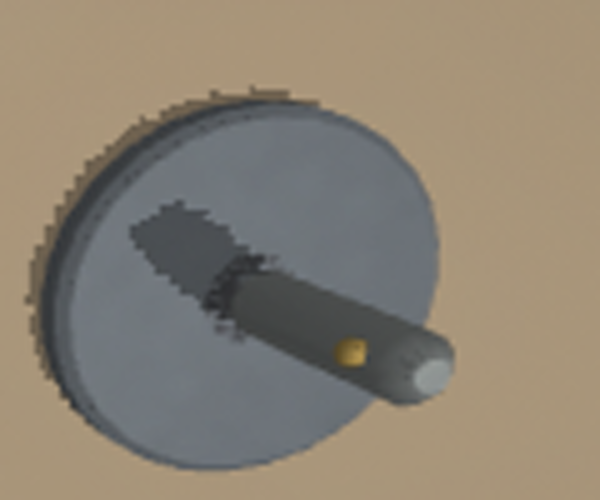

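View pics/w4.png

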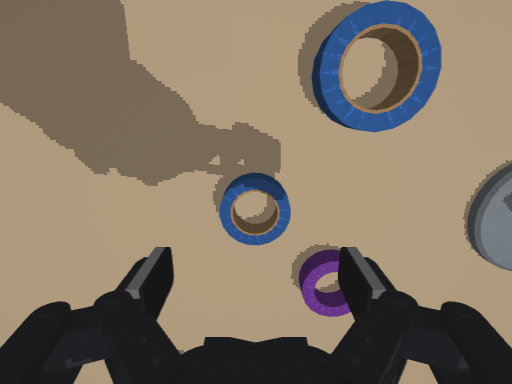

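The roll is centred at about (255,209), which is roughly (0.481, −0.261), 1–2 mm from the TCP. The tip is at pixel (466,196), which puts it about 87 mm above the table. I'll go down and grip.

```bash
python3 -m crank '[{"linear":[-0.001,0.035,0.001],"dr":[0,0,0],"hand":1},{"linear":[-0.001,0.065,0.001],"dr":[0,0,0],"hand":1},{"linear":[-0.001,0.078,0.001],"dr":[0,0,0],"hand":1},{"linear":[-0.001,0.078,0.001],"dr":[0,0,0],"hand":1},{"linear":[-0.001,0.078,0.001],"dr":[0,0,0],"hand":-0.2},{"linear":[-0.001,0.078,0.001],"dr":[0,0,0],"hand":-0.6},{"linear":[-0.001,0.078,0.001],"dr":[0,0,0],"hand":-1},{"linear":[-0.001,0.078,0.001],"dr":[0,0,0],"hand":-1},{"linear":[-0.001,0.078,0.001],"dr":[0,0,0],"hand":-1},{"linear":[-0.001,0.078,0.001],"dr":[0,0,0],"hand":-1}]' 40
python3 -m crank '[{"linear":[0,0,0],"dr":[0,0,0],"hand":-1},{"linear":[0,0,0],"dr":[0,0,0],"hand":-1},{"linear":[0,0,0],"dr":[0,0,0],"hand":-1}]'
```

```text
t: 5.28
eef_pos: [0.4834, -0.2635, 0.0054]
tool_rot: [-0.707, 0.707, 0.001, 0.001]
contact_force: [-1.1, 0.7, 7.7]
gripper_width: 0.611
t: 5.53
eef_pos: [0.4834, -0.2635, 0.0054]
tool_rot: [-0.707, 0.707, 0.001, 0.001]
contact_force: [-1.1, 0.9, 6.5]
gripper_width: 0.619
```

Gripped at about 52 mm. Next I'll lift, carry it towards the stand and look.

```bash
python3 -m crank '[{"linear":[0,-0.02,0],"dr":[0,0,0],"hand":-1},{"linear":[0,-0.06,0],"dr":[0,0,0],"hand":-1},{"linear":[0,-0.1,0],"dr":[0,0,0],"hand":-1},{"linear":[0.005,-0.13,0.03],"dr":[0,0,0],"hand":-1},{"linear":[0.005,-0.14,0.07],"dr":[0,0,0],"hand":-1},{"linear":[0.005,-0.14,0.11],"dr":[0,0,0],"hand":-1},{"linear":[0.005,-0.14,0.15],"dr":[0,0,0],"hand":-1},{"linear":[0.005,-0.14,0.175],"dr":[0,0,0],"hand":-1},{"linear":[0.005,-0.14,0.175],"dr":[0,0,0],"hand":-1},{"linear":[0.005,-0.14,0.175],"dr":[0,0,0],"hand":-1}]'
python3 - <<'E'
from h import *
a,c=look('w5',['stand','roll','base_top'],[.006,.15,.012])
r=[x for x in bot.place_of("wrist","base_top")]
for x in r: print(x["score"],x["xy"],at_z(c,x["xy"],.012))
for z in (.012,.087): print(proj(c,[.4885,-.0365,z]))
E
```

```text
t: 6.37
eef_pos: [0.4877, -0.0862, 0.1445]
tool_rot: [0.707, -0.707, -0.002, 0.0]
contact_force: [0.7, -0.7, 0.4]
gripper_width: 0.614
t 6.37 eef [ 0.4877 -0.0862  0.1445] F [ 0.7 -0.7  0.4]
stand box 0.72 [257. 135. 358. 234.] [ 0.4887 -0.032   0.006 ] col [127. 122. 117.]
stand pt 0.7 [303.7 184.7] [ 0.4905 -0.0348  0.    ]
roll box 0.91 [202. 203. 307. 310.] [ 0.4886 -0.0859  0.15  ] col [94. 71. 57.]
roll box 0.78 [ 94.  19. 192. 119.] [ 0.3949 -0.1356  0.15  ] col [100.  73.  57.]
roll box 0.75 [123. 213. 181. 267.] [ 0.4787 -0.1407  0.15  ] col [116.  47.  89.]
roll box 0.64 [493. 211. 512. 245.] [0.4714 0.0444 0.15  ] col [ 22.  54. 100.]
roll pt 0.76 [156.1 237.4] [ 0.5517 -0.1952  0.    ]
roll pt 0.64 [254.6 245. ] [ 0.5608 -0.0859  0.    ]
base_top box 0.79 [260. 135. 356. 234.] [ 0.4869 -0.0325  0.012 ] col [127. 123. 117.]
base_top pt 0.88 [309.7 187.7] [ 0.4937 -0.0283  0.    ]
0.88 [309.7, 187.7] [ 0.49018027 -0.03074932  0.012     ]
[304.07245626 186.07720257]
[320.38523835 213.79248192]
```

View pics/w5.png

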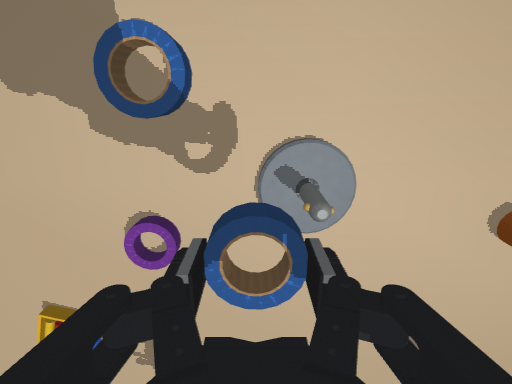

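The roll is held level, with its hole rim centred at about (256,264). The stand's base is centred at about (308,185) and the tip is at (322,214). I'll compute the shift from roll hole to spindle.

Run:
```python
from h import *
c=cam("wrist"); print(at_z(c,(256,264),.159), at_z(c,(322,214),.087),at_z(c,(308,185.5),.012),proj(c,[.488,-.086,.159]))
```

```text
[ 0.48626394 -0.08781481  0.159     ] [ 0.48770675 -0.03819036  0.087     ] [ 0.48692368 -0.03550062  0.012     ] [259.56949888 266.98772734]
```

```bash
python3 -m crank '[{"linear":[0.001,0,0.035],"dr":[0,0,0],"hand":-1},{"linear":[0.001,0,0.051],"dr":[0,0,0],"hand":-1},{"linear":[0.001,0.015,0.051],"dr":[0,0,0],"hand":-1},{"linear":[0.001,0.038,0.051],"dr":[0,0,0],"hand":-1},{"linear":[0.001,0.038,0.051],"dr":[0,0,0],"hand":-1},{"linear":[0.001,0.038,0.051],"dr":[0,0,0],"hand":-1}]'
python3 - <<'E'
from h import *
o=bot.get_obs();a=bot.read_camera("wrist");print(o["eef_pos"],o["contact_force"])
cv2.imwrite("pics/w6.png",cv2.resize(a[130:330,156:356],None,fx=3,fy=3,interpolation=cv2.INTER_CUBIC))
E
```

```text
t: 7.27
eef_pos: [0.4872, -0.0373, 0.1047]
tool_rot: [-0.707, 0.707, -0.001, -0.001]
contact_force: [-0.7, -0.3, -0.2]
gripper_width: 0.619
[ 0.48717255 -0.03731358  0.10467004] [-0.7294921  -0.33264899 -0.17491394]
```

View pics/w6.png

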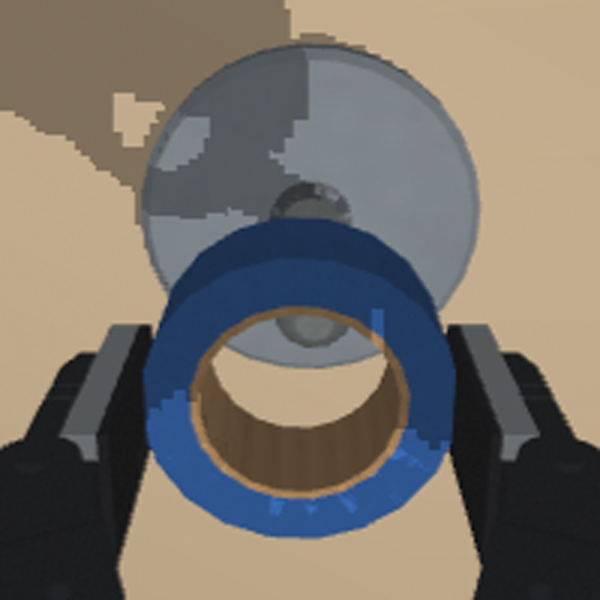

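The tip shows at crop (312,326), and the roll's axis projected down to that height is at about (300,312). So I need a shift of about +2.5 mm in x and +2 mm in y, then lower.

```bash
python3 -m crank '[{"linear":[0.0025,0,0.002],"dr":[0,0,0],"hand":-1},{"linear":[0.0025,0.008,0.002],"dr":[0,0,0],"hand":-1},{"linear":[0.0025,0.018,0.002],"dr":[0,0,0],"hand":-1},{"linear":[0.0025,0.028,0.002],"dr":[0,0,0],"hand":-1},{"linear":[0.0025,0.035,0.002],"dr":[0,0,0],"hand":-1},{"linear":[0.0025,0.035,0.002],"dr":[0,0,0],"hand":-1}]'
python3 - <<'E'
from h import *
o=bot.get_obs();a=bot.read_camera("wrist");b=bot.read_camera("side")
cv2.imwrite("pics/w7.png",np.hstack([cv2.resize(a[130:330,156:356],(400,400)),cv2.resize(b[160:260,195:295],(400,400))]))
E
```

```text
t: 7.82
eef_pos: [0.4892, -0.0348, 0.0684]
tool_rot: [-0.707, 0.707, -0.001, -0.001]
contact_force: [0.8, 0.4, -1.2]
gripper_width: 0.614
```

View pics/w7.png

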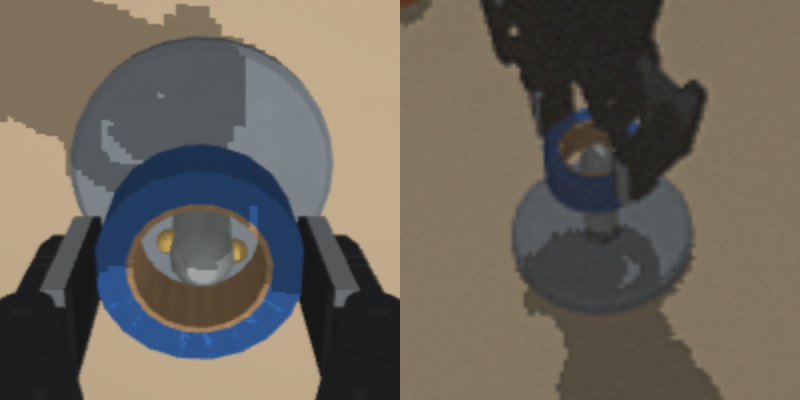

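The roll is threaded over the spindle and well centred: tip at crop (203,270), rim centre at (200,268). I'll lower it, release and retreat, opening only partway at first.

```bash
python3 -m crank '[{"linear":[0,0.012,0],"dr":[0,0,0],"hand":-1},{"linear":[0,0.026,0],"dr":[0,0,0],"hand":-1},{"linear":[0,0.038,0],"dr":[0,0,0],"hand":-1},{"linear":[0,0.038,0],"dr":[0,0,0],"hand":-1},{"linear":[0,0.038,0],"dr":[0,0,0],"hand":0.4},{"linear":[0,0.038,0],"dr":[0,0,0],"hand":1},{"linear":[0,0.038,0],"dr":[0,0,0],"hand":1},{"linear":[0,0.038,0],"dr":[0,0,0],"hand":1},{"linear":[0,0.038,0],"dr":[0,0,0],"hand":1},{"linear":[0,0.038,0],"dr":[0,0,0],"hand":1}]'
python3 -m crank '[{"linear":[0,-0.03,0],"dr":[0,0,0],"hand":1},{"linear":[0,-0.07,0],"dr":[0,0,0],"hand":1},{"linear":[0,-0.11,0],"dr":[0,0,0],"hand":1},{"linear":[0,-0.14,0],"dr":[0,0,0],"hand":1},{"linear":[0.047,-0.14,0.04],"dr":[0,0,0],"hand":1},{"linear":[0.047,-0.14,0.08],"dr":[0,0,0],"hand":1},{"linear":[0.047,-0.14,0.12],"dr":[0,0,0],"hand":1},{"linear":[0.047,-0.14,0.16],"dr":[0,0,0],"hand":1},{"linear":[0.047,-0.14,0.2],"dr":[0,0,0],"hand":1},{"linear":[0.047,-0.14,0.232],"dr":[0,0,0],"hand":1}]'
python3 -m crank '[{"linear":[0,0.03,0],"dr":[0,0,0],"hand":1},{"linear":[0,0.06,0],"dr":[0,0,0],"hand":1},{"linear":[0,0.08,0],"dr":[0,0,0],"hand":1},{"linear":[0,0.08,0],"dr":[0,0,0],"hand":1},{"linear":[0,0.08,0],"dr":[0,0,0],"hand":1}]'
python3 - <<'E'
from h import *
a,c=look('w8',['collar'],[.016]); b=bot.read_camera("side")
r=max(bot.cut_out("wrist","collar"),key=lambda r:r["score"]); e=[int(v) for v in r["extent"]]
print(proj(c,[*bot.get_obs()["eef_pos"][:2],.032]))
cv2.imwrite("pics/w8.png",np.hstack([cv2.resize(a[140:300,176:336],(400,400)),cv2.resize(b[160:260,195:295],(400,400))]))
E
```

```text
t: 8.75
eef_pos: [0.4909, -0.0347, 0.0327]
tool_rot: [0.707, -0.707, -0.0, -0.0]
contact_force: [0.8, 0.2, 0.3]
gripper_width: 1.001
t: 9.58
eef_pos: [0.5374, 0.1995, 0.1725]
tool_rot: [0.707, -0.707, -0.0, -0.0]
contact_force: [0.7, 0.7, 0.7]
gripper_width: 0.997
t: 10.0
eef_pos: [0.5371, 0.1967, 0.0918]
tool_rot: [-0.707, 0.708, -0.001, -0.0]
contact_force: [0.3, 0.5, -0.9]
gripper_width: 1.0
t 10.0 eef [0.5371 0.1967 0.0918] F [ 0.3  0.5 -0.9]
collar box 0.55 [230. 177. 287. 237.] [0.5391 0.1995 0.016 ] col [ 25.  72. 139.]
collar pt 0.82 [255.1 196.4] [0.5352 0.1971 0.    ]
collar pt 0.33 [260.7 204.5] [0.5427 0.202  0.    ]
[255.45973655 213.83591883]
```

View pics/w8.png

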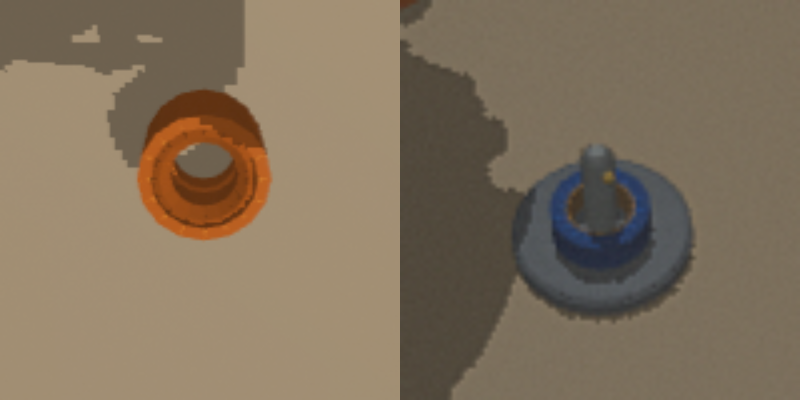

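The side view shows the roll lying flat on the base around the spindle. The collar's top face is at wrist pixel (257.6,211.2), about 2 mm from the TCP. I'll grip the collar.

```bash
python3 -m crank '[{"linear":[-0.001,0.03,0.0015],"dr":[0,0,0],"hand":1},{"linear":[-0.001,0.06,0.0015],"dr":[0,0,0],"hand":1},{"linear":[-0.001,0.084,0.0015],"dr":[0,0,0],"hand":1},{"linear":[-0.001,0.084,0.0015],"dr":[0,0,0],"hand":0.2},{"linear":[-0.001,0.084,0.0015],"dr":[0,0,0],"hand":-0.2},{"linear":[-0.001,0.084,0.0015],"dr":[0,0,0],"hand":-0.5},{"linear":[-0.001,0.084,0.0015],"dr":[0,0,0],"hand":-1},{"linear":[-0.001,0.084,0.0015],"dr":[0,0,0],"hand":-1},{"linear":[-0.001,0.084,0.0015],"dr":[0,0,0],"hand":-1},{"linear":[-0.001,0.084,0.0015],"dr":[0,0,0],"hand":-1}]' 40
python3 -m crank '[{"linear":[0,0,0],"dr":[0,0,0],"hand":-1},{"linear":[0,0,0],"dr":[0,0,0],"hand":-1},{"linear":[0,0,0],"dr":[0,0,0],"hand":-1}]'
```

```text
t: 11.08
eef_pos: [0.5383, 0.1992, 0.0106]
tool_rot: [0.708, -0.707, -0.001, -0.001]
contact_force: [-0.9, 0.3, 7.2]
gripper_width: 0.46
t: 11.33
eef_pos: [0.5383, 0.1992, 0.0106]
tool_rot: [0.708, -0.707, -0.001, -0.001]
contact_force: [-2.1, -0.1, 6.7]
gripper_width: 0.464
```

Gripped at about 39 mm. Next I'll lift and move over the spindle, with the collar bottom some 12 mm above the tip.

```bash
python3 -m crank '[{"linear":[0,-0.03,0],"dr":[0,0,0],"hand":-1},{"linear":[0,-0.07,0],"dr":[0,0,0],"hand":-1},{"linear":[0,-0.11,0],"dr":[0,0,0],"hand":-1},{"linear":[-0.01,-0.13,-0.03],"dr":[0,0,0],"hand":-1},{"linear":[-0.02,-0.13,-0.07],"dr":[0,0,0],"hand":-1},{"linear":[-0.03,-0.13,-0.11],"dr":[0,0,0],"hand":-1},{"linear":[-0.04,-0.13,-0.15],"dr":[0,0,0],"hand":-1},{"linear":[-0.0475,-0.13,-0.19],"dr":[0,0,0],"hand":-1},{"linear":[-0.0475,-0.13,-0.22],"dr":[0,0,0],"hand":-1},{"linear":[-0.0475,-0.13,-0.234],"dr":[0,0,0],"hand":-1}]'
python3 -m crank '[{"linear":[0,0,0],"dr":[0,0,0],"hand":-1},{"linear":[0,0.015,0],"dr":[0,0,0],"hand":-1},{"linear":[0,0.03,0],"dr":[0,0,0],"hand":-1},{"linear":[0,0.03,0],"dr":[0,0,0],"hand":-1},{"linear":[0,0.03,0],"dr":[0,0,0],"hand":-1}]'
python3 - <<'E'
from h import *
for i in range(4):
    a=bot.read_camera("wrist"); o=bot.get_obs();print(np.round(o["eef_pos"],4),o["contact_force"].round(1))
cv2.imwrite("pics/w9.png",cv2.resize(a[140:310,171:341],(595,595),interpolation=cv2.INTER_CUBIC))
E
```

```text
t: 12.17
eef_pos: [0.4884, -0.0402, 0.1397]
tool_rot: [-0.707, 0.707, -0.001, 0.003]
contact_force: [0.8, -0.2, -1.1]
gripper_width: 0.46
t: 12.58
eef_pos: [0.4889, -0.0344, 0.1085]
tool_rot: [0.707, -0.707, 0.0, 0.001]
contact_force: [-0.0, -0.9, -0.9]
gripper_width: 0.456
[ 0.4895 -0.0345  0.109 ] [ 0.8 -0.5 -1.6]
[ 0.4898 -0.0347  0.1092] [-0.3 -0.  -1. ]
[ 0.4899 -0.0348  0.1093] [-0.2  0.  -1.7]
[ 0.4899 -0.0349  0.1092] [-0.9 -0.7 -1.8]
```

View pics/w9.png

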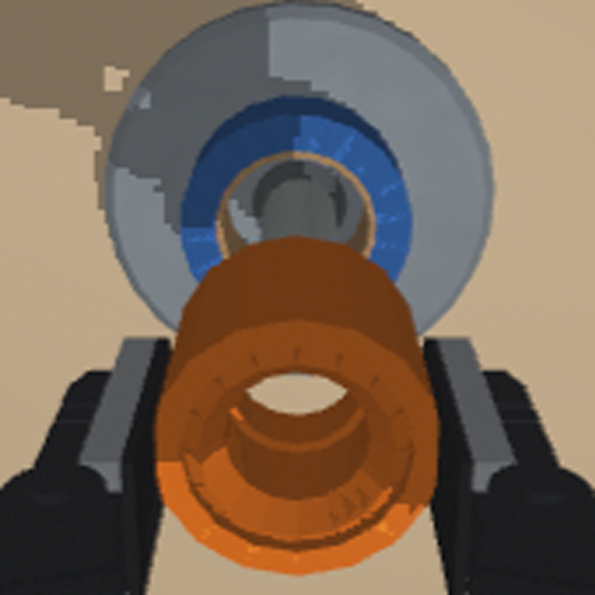

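The collar is aligned in y: collar column 297.5, spindle about 298. For x I'll compute the offset from this picture, with the roll's known-good alignment as a bias check.

Run:
```python
from h import *
c=cam("wrist"); f=lambda u,v:(171+u*170/595,140+v*170/595)
zt=.1092-.0095+.032
print("collar top x", at_z(c,f(297.5,320),zt), at_z(c,f(297.5,575),zt))
print("base x", at_z(c,f(299.5,5),.012)+[.05,0,0], "eef",bot.get_obs()["eef_pos"])
print("roll far rim", at_z(c,f(299,112),.032)+[.027,0,0])
# w7 pose: TCP 34.x mm lower; where the aligned roll's rim centre lay relative to TCP
E=bot.get_obs()["eef_pos"]; C,R=None,None
g=lambda u,v:(156+u/2,130+v/2)
sh=.1092-.0684
print("w7 roll centre rel. TCP:", at_z(c,g(200,(205+331)/2),.0684-.005+.02+sh)-E, " tip rel. TCP", at_z(c,g(203,270),.087+sh)-E)
```

```text
collar top x [ 0.46780512 -0.03400086  0.1317    ] [ 0.50815039 -0.03396642  0.1317    ]
base x [ 0.49192587 -0.03313492  0.012     ] eef [ 0.48989301 -0.03488684  0.10924476]
roll far rim [ 0.49028214 -0.03332328  0.032     ]
w7 roll centre rel. TCP: [-0.00034338  0.00093036  0.01495524]  tip rel. TCP [-0.00198247  0.00166146  0.01855524]
```

Best correction is about +1.2 mm in x and +0.7 mm in y. I'll ease down over the tip, stopping short of the balls, and read the forces.

```bash
python3 -m crank '[{"linear":[0.0012,0,0.0007],"dr":[0,0,0],"hand":-1},{"linear":[0.0012,0.004,0.0007],"dr":[0,0,0],"hand":-1},{"linear":[0.0012,0.008,0.0007],"dr":[0,0,0],"hand":-1},{"linear":[0.0012,0.011,0.0007],"dr":[0,0,0],"hand":-1},{"linear":[0.0012,0.014,0.0007],"dr":[0,0,0],"hand":-1},{"linear":[0.0012,0.017,0.0007],"dr":[0,0,0],"hand":-1},{"linear":[0.0012,0.019,0.0007],"dr":[0,0,0],"hand":-1},{"linear":[0.0012,0.019,0.0007],"dr":[0,0,0],"hand":-1}]'
python3 - <<'E'
from h import *
for i in range(4):
    a=bot.read_camera("wrist"); o=bot.get_obs();print(np.round(o["eef_pos"],4),o["contact_force"].round(1),o["torque"].round(2))
cv2.imwrite("pics/w10.png",cv2.resize(a[140:310,171:341],(595,595),interpolation=cv2.INTER_CUBIC))
E
```

```text
t: 13.45
eef_pos: [0.49, -0.0346, 0.0887]
tool_rot: [-0.707, 0.707, -0.001, -0.0]
contact_force: [0.8, 0.7, -0.8]
gripper_width: 0.457
[ 0.4901 -0.0346  0.089 ] [-0.3 -0.3 -1.7] [-0.01 -0.01 -0.01]
[ 0.4903 -0.0346  0.0892] [-0.2 -0.5 -0.9] [-0.01 -0.07  0.04]
[ 0.4904 -0.0346  0.0893] [-0.1  0.2 -1.4] [ 0.03 -0.06  0.01]
[ 0.4905 -0.0346  0.0894] [-0.4  0.4 -0.3] [-0.01  0.05  0.  ]
```

View pics/w10.png

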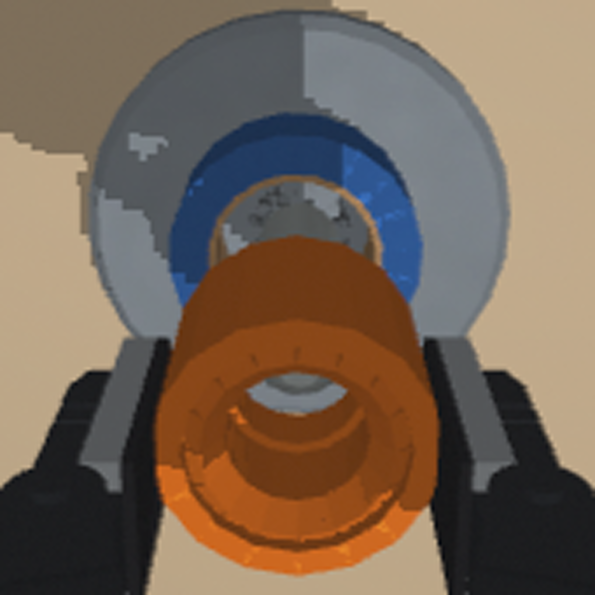

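Run:
```python
from h import *
c=cam("wrist"); E=bot.get_obs()["eef_pos"]; x,y=E[0]-.0019,E[1]+.0009
f=lambda X:((proj(c,X)-[171,140])*3.5).round(1)
b=E[2]-.0100
for n,X in (("top near",(x+.02,y,b+.032)),("bore low near",(x+.01025,y,b+.004)),("mouth low near",(x+.0135,y,b)),("tip near",(x+.004,y,.087)),("tip far",(x-.004,y,.087)),("tip near+1mm",(x+.005,y,.087)),("tip .089",(x+.004,y,.089)),("tip left",(x,y-.004,.087))): print(n,f(X))
```

```text
top near [297.4 571.9]
bore low near [296.9 412.5]
mouth low near [296.8 417.2]
tip near [296.9 389.9]
tip far [297.  345.5]
tip near+1mm [296.9 395.4]
tip .089 [297.  396.1]
tip left [272.2 367.9]
```

The tip's near edge, at about row 391, matches the prediction for a centred collar (390), and there is no contact force yet. I'll step down towards the balls.

```bash
python3 -m crank '[{"linear":[0,0.001,0],"dr":[0,0,0],"hand":-1},{"linear":[0,0.002,0],"dr":[0,0,0],"hand":-1},{"linear":[0,0.002,0],"dr":[0,0,0],"hand":-1}]' | grep -v rot
python3 -m crank '[{"linear":[0,0.001,0],"dr":[0,0,0],"hand":-1},{"linear":[0,0.001,0],"dr":[0,0,0],"hand":-1},{"linear":[0,0.001,0],"dr":[0,0,0],"hand":-1}]'| grep -v rot
python3 -m crank '[{"linear":[0,0.001,0],"dr":[0,0,0],"hand":-1},{"linear":[0,0.001,0],"dr":[0,0,0],"hand":-1},{"linear":[0,0.001,0],"dr":[0,0,0],"hand":-1}]'| grep -v rot
python3 -m crank '[{"linear":[0,0.001,0],"dr":[0,0,0],"hand":-1},{"linear":[0,0.001,0],"dr":[0,0,0],"hand":-1},{"linear":[0,0.001,0],"dr":[0,0,0],"hand":-1}]'| grep -v rot
```

```text
t: 13.9
eef_pos: [0.4903, -0.0345, 0.0872]
contact_force: [0.2, 0.6, -1.4]
gripper_width: 0.456
t: 14.15
eef_pos: [0.4904, -0.0346, 0.0863]
contact_force: [-0.2, -0.3, -0.9]
gripper_width: 0.459
t: 14.4
eef_pos: [0.4903, -0.0346, 0.0852]
contact_force: [0.6, -0.5, -1.0]
gripper_width: 0.458
t: 14.65
eef_pos: [0.4903, -0.0346, 0.0842]
contact_force: [-0.0, 0.2, -0.7]
gripper_width: 0.457
```

```bash
for i in 1 2 3 4; do python3 -m crank '[{"linear":[0,0.0005,0],"dr":[0,0,0],"hand":-1},{"linear":[0,0.001,0],"dr":[0,0,0],"hand":-1},{"linear":[0,0.001,0],"dr":[0,0,0],"hand":-1}]'| egrep 'eef|force' ; done
```

```text
eef_pos: [0.4903, -0.0346, 0.0832]
contact_force: [-0.9, -0.3, -0.4]
eef_pos: [0.4903, -0.0346, 0.0822]
contact_force: [0.6, 0.1, -1.3]
eef_pos: [0.4907, -0.0346, 0.0814]
contact_force: [0.7, 0.2, -0.4]
eef_pos: [0.4911, -0.0345, 0.0806]
contact_force: [1.9, 0.4, 0.0]
```

A small +x side force has appeared, so I'll shift with it by 1 mm and continue.

```bash
python3 -m crank '[{"linear":[0.001,0,0],"dr":[0,0,0],"hand":-1},{"linear":[0.001,0,0],"dr":[0,0,0],"hand":-1},{"linear":[0.001,0,0],"dr":[0,0,0],"hand":-1}]'| egrep 'eef|force'
for i in 1 2; do python3 -m crank '[{"linear":[0,0.0005,0],"dr":[0,0,0],"hand":-1},{"linear":[0,0.001,0],"dr":[0,0,0],"hand":-1},{"linear":[0,0.001,0],"dr":[0,0,0],"hand":-1}]'| egrep 'eef|force' ; done
python3 -c "
from h import *
print(bot.get_obs()['torque'])"
```

```text
eef_pos: [0.4915, -0.0346, 0.0803]
contact_force: [1.4, -0.1, 0.5]
eef_pos: [0.4917, -0.0346, 0.0793]
contact_force: [2.3, 1.5, -0.5]
eef_pos: [0.4917, -0.0345, 0.0783]
contact_force: [2.8, 0.2, 0.9]
[ 1.67831754e-01 -7.11844003e-01 -4.91053622e-04]
```

```bash
python3 -m crank '[{"linear":[0.0012,0,0],"dr":[0,0,0],"hand":-1},{"linear":[0.0012,0,0],"dr":[0,0,0],"hand":-1},{"linear":[0.0012,0,0],"dr":[0,0,0],"hand":-1}]'| egrep 'eef|force'
for i in 1 2; do python3 -m crank '[{"linear":[0,0.0005,0],"dr":[0,0,0],"hand":-1},{"linear":[0,0.001,0],"dr":[0,0,0],"hand":-1},{"linear":[0,0.001,0],"dr":[0,0,0],"hand":-1}]'| egrep 'eef|force' ; done
python3 -c "
from h import *
print(bot.get_obs()['torque'])"
```

```text
eef_pos: [0.492, -0.0346, 0.0781]
contact_force: [0.7, 0.8, -1.0]
eef_pos: [0.4923, -0.0342, 0.0772]
contact_force: [0.8, 1.4, 0.3]
eef_pos: [0.4926, -0.0346, 0.0763]
contact_force: [-0.3, 2.2, 1.7]
[ 0.41833461 -0.10988494 -0.07094552]
```

Fz is rising, about 2.7 N above the baseline at z=0.0763, so the balls are meeting the mouth. I'll continue in 1 mm steps with a small +y relief. The click should be centred near z≈0.061.

```bash
python3 -m crank '[{"linear":[0,0,0.0007],"dr":[0,0,0],"hand":-1},{"linear":[0,0.0005,0.0007],"dr":[0,0,0],"hand":-1},{"linear":[0,0.001,0.0007],"dr":[0,0,0],"hand":-1}]'| egrep 'eef|force'
for i in 1 2 3 4; do python3 -m crank '[{"linear":[0,0.0005,0],"dr":[0,0,0],"hand":-1},{"linear":[0,0.001,0],"dr":[0,0,0],"hand":-1},{"linear":[0,0.001,0],"dr":[0,0,0],"hand":-1}]'| egrep 'eef|force' ; done
```

```text
eef_pos: [0.4929, -0.0342, 0.0757]
contact_force: [-0.4, 0.8, 6.3]
eef_pos: [0.493, -0.0343, 0.0745]
contact_force: [1.9, 0.3, 1.9]
eef_pos: [0.4927, -0.0341, 0.0732]
contact_force: [0.9, -0.8, 0.3]
eef_pos: [0.4923, -0.034, 0.072]
contact_force: [1.9, -0.9, -1.8]
eef_pos: [0.4923, -0.0339, 0.071]
contact_force: [1.1, 0.5, -1.9]
```

```bash
for i in 1 2 3 4 5 6; do python3 -m crank '[{"linear":[0,0.0005,0],"dr":[0,0,0],"hand":-1},{"linear":[0,0.001,0],"dr":[0,0,0],"hand":-1},{"linear":[0,0.001,0],"dr":[0,0,0],"hand":-1}]'| egrep 'eef|force' ; done
```

```text
eef_pos: [0.4924, -0.0339, 0.0701]
contact_force: [1.6, -1.0, -1.4]
eef_pos: [0.4924, -0.0339, 0.0691]
contact_force: [1.5, 0.7, -2.5]
eef_pos: [0.4925, -0.0339, 0.0682]
contact_force: [0.6, -0.1, -1.5]
eef_pos: [0.4925, -0.0339, 0.0672]
contact_force: [0.3, -0.7, -1.9]
eef_pos: [0.4925, -0.0339, 0.0662]
contact_force: [0.9, -0.4, -1.6]
eef_pos: [0.4925, -0.0339, 0.0652]
contact_force: [1.8, -0.7, -2.6]
```

```bash
for i in 1 2 3; do python3 -m crank '[{"linear":[0,0.0005,0],"dr":[0,0,0],"hand":-1},{"linear":[0,0.001,0],"dr":[0,0,0],"hand":-1},{"linear":[0,0.001,0],"dr":[0,0,0],"hand":-1}]'| egrep 'eef|force' ; done
python3 - <<'E'
from h import *
a=bot.read_camera("wrist"); o=bot.get_obs();print(np.round(o["eef_pos"],4),o["contact_force"].round(1),o["torque"].round(2))
cv2.imwrite("pics/w11.png",cv2.resize(a[140:310,171:341],(595,595),interpolation=cv2.INTER_CUBIC))
E
```

```text
eef_pos: [0.4925, -0.0339, 0.0641]
contact_force: [1.7, -0.7, -3.7]
eef_pos: [0.4924, -0.0339, 0.063]
contact_force: [1.5, -0.9, -4.4]
eef_pos: [0.4922, -0.0339, 0.062]
contact_force: [1.0, -0.6, -5.0]
[ 0.4922 -0.0339  0.062 ] [ 0.1 -0.  -5.1] [-0.03 -0.22 -0.05]
```

View pics/w11.png

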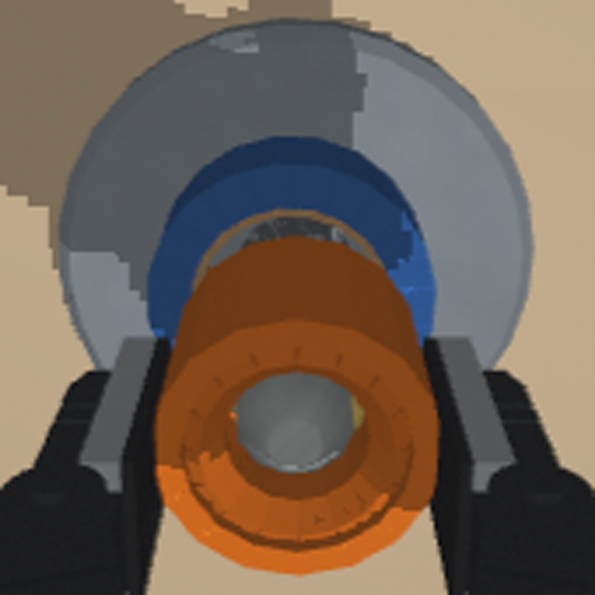

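The picture shows the spindle tip inside the bore and a brass ball at the groove, around (357,412). Fz is −5 N, so the balls are tugging the collar down as expected. I'll follow it down by 1 mm.

```bash
for i in 1 2; do python3 -m crank '[{"linear":[0,0.0004,0],"dr":[0,0,0],"hand":-1},{"linear":[0,0.0007,0],"dr":[0,0,0],"hand":-1},{"linear":[0,0.0007,0],"dr":[0,0,0],"hand":-1}]'| egrep 'eef|force' ; done
```

```text
eef_pos: [0.4923, -0.0339, 0.0616]
contact_force: [0.6, 0.5, -1.7]
eef_pos: [0.4926, -0.0339, 0.0609]
contact_force: [-0.1, -0.3, -0.6]
```

The tug has gone to neutral at z≈0.061, which is 15 mm after first contact, so the collar is centred. I'll release and retreat.

```bash
python3 -m crank '[{"linear":[0,0,0],"dr":[0,0,0],"hand":0},{"linear":[0,0,0],"dr":[0,0,0],"hand":0.3},{"linear":[0,0,0],"dr":[0,0,0],"hand":0.6},{"linear":[0,0,0],"dr":[0,0,0],"hand":1},{"linear":[0,0,0],"dr":[0,0,0],"hand":1},{"linear":[0,0,0],"dr":[0,0,0],"hand":1}]'
python3 -m crank '[{"linear":[0,-0.01,0],"dr":[0,0,0],"hand":1},{"linear":[0,-0.03,0],"dr":[0,0,0],"hand":1},{"linear":[0,-0.07,0],"dr":[0,0,0],"hand":1},{"linear":[0,-0.11,0],"dr":[0,0,0],"hand":1},{"linear":[0,-0.13,0.04],"dr":[0,0,0],"hand":1},{"linear":[0,-0.13,0.08],"dr":[0,0,0],"hand":1},{"linear":[0,-0.13,0.11],"dr":[0,0,0],"hand":1},{"linear":[0,-0.13,0.11],"dr":[0,0,0],"hand":1},{"linear":[0,-0.13,0.11],"dr":[0,0,0],"hand":1}]'
python3 - <<'E'
from h import *
a=bot.read_camera("wrist");b=bot.read_camera("side");c=cam("wrist")
S=(.491,-.0345)
for z in (.032,.058,.090,.087): print(z,proj(c,[*S,z]).round(1),proj(cam("side"),[*S,z]).round(1))
u,v=[int(i) for i in proj(c,[*S,.05])]; v0=max(0,v-50);u0=max(0,u-50);print(u0,v0)
cv2.imwrite("pics/w12.png",np.hstack([cv2.resize(a[v0:v0+100,u0:u0+100],(400,400)),cv2.resize(b[160:260,195:295],(400,400))]))
E
```

```text
t: 21.7
eef_pos: [0.4926, -0.0339, 0.0609]
tool_rot: [0.707, -0.707, 0.0, -0.0]
contact_force: [0.7, -0.8, 0.0]
gripper_width: 1.004
t: 22.45
eef_pos: [0.4925, 0.0781, 0.1916]
tool_rot: [0.707, -0.707, -0.002, 0.001]
contact_force: [0.4, -0.1, -0.3]
gripper_width: 0.997
0.032 [154.1 177.5] [244.4 210.9]
0.058 [145.4 184. ] [243.9 203.6]
0.09 [132.3 193.6] [243.3 194.2]
0.087 [133.7 192.6] [243.3 195.1]
98 131
```

The picture limit is reached, so I'll do the last check numerically from the masks.

Run:
```python
from h import *
for n in ("wrist","side"):
    bot.read_camera(n); c=cam(n)
    th=np.linspace(0,6.283,60)
    def box(r,z0,z1):
        P=np.array([proj(c,[.491+r*np.cos(t),-.0345+r*np.sin(t),z]) for t in th for z in (z0,z1)]); return [*P.min(0).round(),*P.max(0).round()]
    for t in ("collar","roll"): print(n,t,[(round(r["score"],2),np.round(r["extent"])) for r in bot.search_frame(n,t) if r["score"]>.3])
    print("pred collar bottom .045/.050/.055:",[box(.02,z,z+.032) for z in (.045,.05,.055)]," roll on base",box(.027,.012,.032))
    for t in ("brush_jar","paint","crayon_tin"):
        if n=="side": print(t,[at_z(c,r["xy"],0).round(3) for r in bot.place_of(n,t)[:1]])
```

```text
wrist collar [(0.55, array([118., 160., 166., 212.]))]
wrist roll [(0.97, array([  0.,  32.,  54., 112.])), (0.97, array([  4., 197.,  62., 244.])), (0.57, array([131., 145., 184., 199.]))]
pred collar bottom .045/.050/.055: [[np.float64(117.0), np.float64(162.0), np.float64(170.0), np.float64(209.0)], [np.float64(114.0), np.float64(163.0), np.float64(168.0), np.float64(211.0)], [np.float64(112.0), np.float64(164.0), np.float64(167.0), np.float64(213.0)]]  roll on base [np.float64(130.0), np.float64(150.0), np.float64(184.0), np.float64(201.0)]
side collar [(0.62, array([230., 188., 253., 215.]))]
side roll [(0.79, array([231., 207., 260., 229.])), (0.63, array([306., 229., 333., 261.])), (0.61, array([237., 273., 280., 316.]))]
pred collar bottom .045/.050/.055: [[np.float64(234.0), np.float64(191.0), np.float64(254.0), np.float64(215.0)], [np.float64(234.0), np.float64(189.0), np.float64(253.0), np.float64(214.0)], [np.float64(234.0), np.float64(188.0), np.float64(253.0), np.float64(212.0)]]  roll on base [np.float64(232.0), np.float64(201.0), np.float64(257.0), np.float64(227.0)]
brush_jar [array([ 0.744, -0.155,  0.   ])]
paint [array([0.712, 0.159, 0.   ])]
crayon_tin []
```

The collar bottom sits at about 50 mm, as expected, and the roll is on the base. Handing in.

```bash
python3 -c "
from station import bot
print(bot.hand_in(), bot.get_obs()['t'])"
```

```text
the job is handed in; nothing more can be done
the job is handed in; nothing more can be done
```

The job is handed in: the small blue roll lies flat on the base over the spindle, and the orange collar is on the spindle above it, clicked into its groove and released. It took about 23 s of the 72 s allowed.

**The click:** I lowered the collar in steps of 1 mm or less.
- **First contact:** the balls gave about 3 N at z = 0.076 m, with a measured peak of about 6–7 N.
- **Tug:** a pull of about 4 N came 12–14 mm further down.
- **Centred:** the force went neutral about 15 mm after first contact, and I let go there.

**Last checks:**
- **Collar:** the detected boxes in the wrist and side views put its underside at about 50 mm, which matches the gripper's height when I let go.
- **Roll:** the side view showed it flat on the base before the collar went on. Its boxes afterwards agreed roughly with that.
- **Bystanders:** the brush jar and paint were where they started, within measurement noise. The crayon tin was not detected in the last side view, so I could not confirm it, but the arm never went near it.

**Disagreements:** my picture estimate of the spindle tip (87 mm) was about 8 mm above the height implied by the click. A small side force on the way down made me shift the collar about 2 mm. I could not view the last picture because the 12-picture limit was reached.

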